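# Release a notebook's battery pack and lay it in the tray

## Robot

A 6-joint arm with a two-finger parallel gripper is mounted at the origin on the work surface. World frame = base frame: x ahead of the robot, y to its left, z up, the work surface at z = 0. Lengths are in mm, angles in rad, forces in N, time in s.
With the tool pointing down it reaches from about 350 to 975 mm from the base axis. Payload 7.1 kg.
Tool frame: the origin (TCP) lies midway between the tips of the shut fingers; the grasp point (between the pads) lies 19 mm behind it; z points along the fingers, y is the line along which they close (so a half turn about z gives the same grasp; the last joint's range is limited). The gripper opens to 88 mm and grips with 3 to 60 N. Pads are 20 mm wide; open, the fingers measure 115 mm over their backs; the gripper's body (75 mm by 178 mm) begins 61 mm behind the grasp point.
Start: joints at [-0.019, 0.423, 1.63, -0, 1.089, -0.019], TCP at [624.984, 0.026, 222.675] pointing down, gripper open.
Joint ranges: [-3, 3], [-0.9, 2.11], [0.09, 2.58], [-1.31, 4.45], [0.11, 2.69], [-2.54, 2.54]. Speed limits (rad/s): [2.39, 2.39, 3.01, 3.14, 3.14, 3.14].

## Interface

Orientations are given as a rotation vector (axis times angle).
In Python, from workcell import ctrl gives the robot as it stands.
- The arm moves only by the shell command python3 -m inch 'ROWS' [OPENING]. ROWS is JSON, a list of rows, each an object with "xyz": the shift along the tool's x, y, z in mm, a list of three; "rot": the turn, a rotation vector about the tool's x, y, z in rad, a list of three. In form: [{"xyz": [dx, dy, dz], "rot": [ax, ay, az]}, ...]. A call has 1 to 12 rows; each row is the pose to reach, as a shift and turn from the pose commanded when the call began, along the tool's axes at that moment; what a row does not reach only later rows make up. A row lasts 1/12 s, in which the tool goes at most 41.7 mm and 7.16 degrees, less where a joint would pass 70% of its speed; a pose out of reach is approached as far as the arm can. A call with a gripper value outside its range is refused whole. OPENING is the closure in counts, from 0 (fully open) to 255 (shut), set as the call begins (- or left out, the last holds). The fingers move at their own pace and stop on an object; the grip force is fixed at half the most. Time passes only in rows, so rows that repeat a pose let the fingers close. It gives the time, the measured TCP pose, the force, the opening and the grip force at its end, in the units of the state.
- ctrl.get_obs(): the state, without advancing time (a new reading comes with each control period).
- ctrl.get_image(name): name is "scene" or "side" or "wrist"; returns the picture (480x640x3 uint8, red, green, blue); there is no depth.
- ctrl.camera_model(name): a dict with "fx", "fy", "cx", "cy" (pixels), "position" and "attitude" of the camera in the world. Camera axes: x right, y up, looking along -z (the intrinsics and any distortion apply to the point x, -y, -z); pixel columns grow to the right and rows downward; lengths in mm; the calibration is good to about 2 mm. A picture is of the moment at which its call begins: read the wrist's pose just before it. camera_model takes no time and is no camera call; for the wrist camera it gives the pose at the moment of the call.
- ctrl.close_job(): hands the job in; it is judged then, once.
The state is a dict: "t": time; "qpos": joint angles; "qvel": joint speeds; "joint_torque": joint torques, N m; "ee_pos": TCP position; "orientation": TCP orientation; "ft_force": force on the tool from outside, world axes, zero at the start; "moment": the same for the moment, N m; "width": finger opening in mm; "grasp_force": force on a finger pad.
Only numpy, scipy, OpenCV 4.12 (cv2) and the standard library are available. Lean on these libraries where they do the work, as an engineer would, in place of code of your own. Each camera call takes 0.05 s, during which the arm holds its last target. There are 200 camera calls.

## Task

The notebook lies upside down in its cradle and its battery has to come out before work starts. Slide the spring-loaded release latch all the way to its end and let it snap back home, so that the pack pops up; then lift the pack out and set it down flat, label up, in the empty undivided tray, without dropping it. Leave the other things on the bench where they are.

Things in the scene. Friction and masses are not known exactly. Their poses are not given: they have to be found in the camera images.
- laptop: 13-inch aluminium notebook, closed, upside down, held fast in a low cradle: it cannot move. 224 mm (its x) by 320 mm (its y); origin on the bench under its centre, z up, flat upturned underside 42 mm above the bench (feet and screws at most 1.5 mm proud). Rear edge with hinges and battery bay at +x, release latch at x +6, y +55 mm (at home), on the front side of the bay.
- bay (a point): centre of the mouth of the battery bay (57 mm along laptop x, 173 mm along laptop y), level with the laptop's underside; at x +68, y 0 mm of the laptop.
- latch_grip (a point): middle of the top of the release latch's ridged black thumb grip, 8 mm above the laptop's underside (50 mm above the bench); moves with it. The grip is a block 12 mm (laptop x) by 22 mm (laptop y), 8 mm high, in a flat dark track parallel to the bay, its side 27 mm from the bay's edge; it slides along the laptop's +y.
- latch (a joint): travel of the release latch in m: 0 at home, 0.012 at the end stop, growing towards the laptop's +y. A spring pushes it home with 3 N at 0 and 7 N at the end; friction adds up to about 8 N while the pack is locked. Its hooks free the pack at 7 to 10 mm. Let go, it springs home by itself.
- pack: black battery pack, 54 mm (its x) by 170 mm (its y), 22 mm high, 0.26 to 0.42 kg; origin under its centre, z up through the labelled face; axes as the laptop's. Upper 10 mm full size with plain sides, below it 43 mm wide with lugs. Locked in the bay, top flush (origin 20 mm above the bench). Freed, a sprung plate lifts it level by 12 mm and holds it there; then it lifts straight out (1.5 mm play).
- tray: the undivided grey plastic tray: 250 mm (its x) by 166 mm (its y), walls 22 mm high and 4 mm thick, floor 4 mm thick, empty, fixed on the bench to the left or right of the laptop; origin in the middle of its underside, z up.
- screw_tray: the other grey tray, same outer size and fixed too, but divided by two crossing walls into four pockets, with screws, a fan and a memory card in it, on the laptop's other side; origin in the middle of its underside. Not for the pack.
- keyboard: bystander: lifted-out keyboard with black keys, 105 by 275 mm, 7 mm high, beyond the laptop; origin under its centre.
- spudger: bystander: black pry stick 142 mm long (its y), 12 mm wide, 5 mm high, lying on the front part of the laptop's underside; origin under its centre.
- fan: bystander: black notebook fan 70 by 62 mm, 9 mm high, in a pocket of the divided tray; origin under its centre.
- ssd: bystander: memory card 22 by 80 mm, 5 mm high, in a pocket of the divided tray; origin under its centre.
- driver: bystander: small screwdriver 157 mm long (its x), 17 mm high, on the bench; origin under its middle.
- tweezers: bystander: steel tweezers 110 mm long (its x), 4 mm high, on the bench; origin under the middle.
- solvent: bystander: white plastic bottle, 56 mm across, 130 mm high, standing far on the bench; origin under its centre.
- tape: bystander: roll of amber tape lying flat, 90 mm across, 20 mm high; origin under its centre.
Mind the look-alikes: they are no part of the job. What is meant by the pack is not brown or yellow, and is the larger of those in its own colour.

How it is judged:
By the outcome, as a careful person would: the job done as asked, in the order asked, and still so for the second after the job is handed in, with the robot touching nothing.
It also fails if it takes over 59 s, if anything falls off the work surface, if the arm or the gripper's body presses on something with over 40 N, if the wrist force passes 120 N, or if a joint passes its speed limit or range.

## Working session

There is one attempt and no reset: what is moved stays moved. The work goes in short steps, Python scripts to look and compute and a shell command to move; the robot and the scene stay as the last step left them, time stands still between calls to the robot, and variables do not carry over. Pictures are saved under pics/ and viewed, at most 10 in all, crops included, and the job is handed in when it is done.

```bash
mkdir -p pics; ls; python3 - <<'E'
from workcell import ctrl
import cv2
o=ctrl.get_obs();print(o)
for n in ["scene","side","wrist"]:
    m=ctrl.camera_model(n);print(n,m)
    cv2.imwrite(f"pics/{n}0.png",ctrl.get_image(n)[:,:,::-1])
E
```

```text
pics
{'t': 0.0, 'qpos': array([-1.89589075e-02,  4.23823068e-01,  1.63066602e+00, -3.98038281e-06,
        1.08860606e+00, -1.89880919e-02]), 'qvel': array([-4.88741055e-04, -9.12395339e-05, -2.15146640e-04,  9.10753878e-05,
       -2.10199002e-03, -1.12145027e-04]), 'joint_torque': array([ 1.28069914e-03, -5.44622147e+01, -2.73670936e+01,  6.42951974e-02,
        2.27214623e-02, -1.51321510e-04]), 'ee_pos': array([6.24454584e+02, 6.06514845e-02, 2.21922219e+02]), 'orientation': array([-2.22064308e+00, -2.22071199e+00,  1.64030744e-03]), 'ft_force': array([0.40625229, 0.07453962, 0.12736993]), 'moment': array([0.05811175, 0.01467267, 0.04116222]), 'grasp_force': 0.0, 'width': 87.47922416239341}
scene {'fx': 435.7317966946705, 'fy': 435.7317966946705, 'cx': 319.17652000418985, 'cy': 243.93481645264137, 'position': array([1197.52364809, -370.32821589,  633.27788692]), 'attitude': array([0.84063778, 0.49790078, 0.98248113])}
side {'fx': 485.09763989160155, 'fy': 485.09763989160155, 'cx': 326.6300317333003, 'cy': 243.58949863928996, 'position': array([-43.01286844, 630.97817153, 756.0568566 ]), 'attitude': array([ 0.38897073, -1.03198757, -2.18350098])}
wrist {'fx': 412.20025008857715, 'fy': 412.20025008857715, 'cx': 318.58337192040017, 'cy': 236.9139915082928, 'position': array([624.73997115,  74.4181491 , 384.41100259]), 'attitude': array([-0.27547545,  0.00116942,  0.00103189])}
```

View pics/scene0.png

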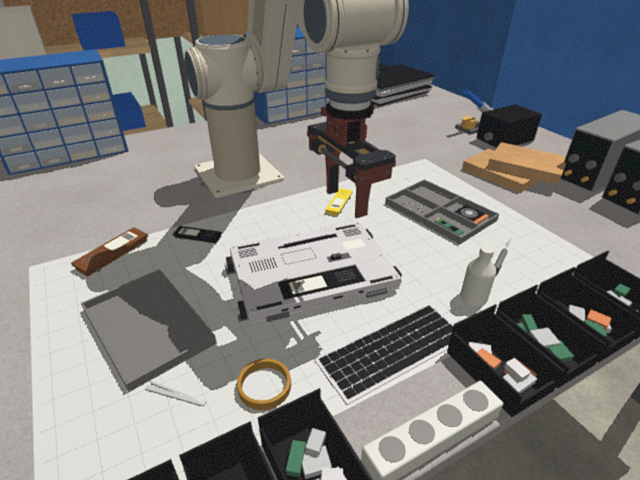

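View pics/side0.png

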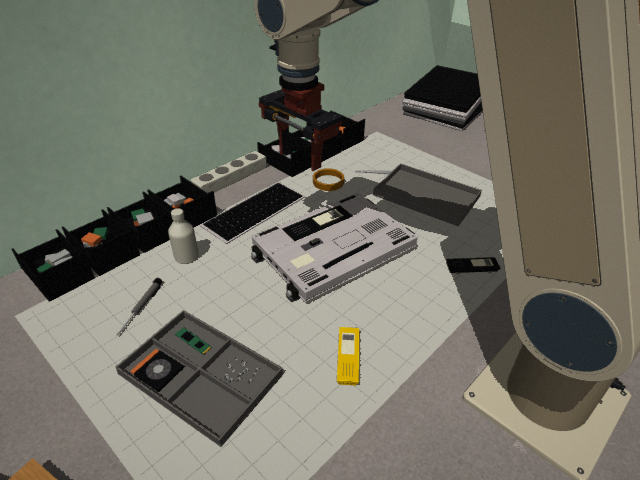

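View pics/wrist0.png

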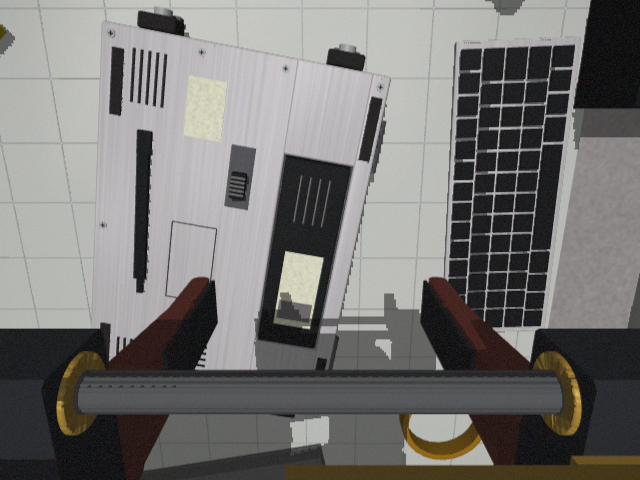

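The pack candidates are two black things. One is in the laptop's bay at wrist (305,250) / scene (320,282). The other is a small black pack on the bench at scene (197,234) / side (472,265). The brown one is at scene (110,250) and the yellow at scene (340,200). The one in the bay is the larger black one and sits in the laptop, so it fits. The empty tray is at scene (148,325), on the robot's right. The latch grip is at wrist (237,186).

```bash
cat > h.py <<'E'
import numpy as np, cv2
from scipy.spatial.transform import Rotation as Ro
from workcell import ctrl
def cast(m,uv,z):
    uv=np.atleast_2d(np.float64(uv))
    d=np.c_[(uv[:,0]-m['cx'])/m['fx'],-(uv[:,1]-m['cy'])/m['fy'],-np.ones(len(uv))]
    d=Ro.from_rotvec(m['attitude']).apply(d); p=m['position']
    return p+d*((z-p[2])/d[:,2])[:,None]
def proj(m,P):
    c=Ro.from_rotvec(m['attitude']).inv().apply(np.atleast_2d(P)-m['position'])
    return np.c_[m['cx']+m['fx']*c[:,0]/-c[:,2],m['cy']-m['fy']*c[:,1]/-c[:,2]]
E
python3 - <<'E'
from h import *
np.set_printoptions(precision=1,suppress=True)
im=cv2.imread('pics/wrist0.png');g=cv2.cvtColor(im,cv2.COLOR_BGR2GRAY)
m=dict(fx=412.20025,fy=412.20025,cx=318.58337,cy=236.914,position=np.array([624.74,74.418,384.411]),attitude=np.array([-0.27547545,0.00116942,0.00103189]))
roi=np.zeros_like(g);roi[145:352,255:358]=1
b=((g<55)&(roi>0)).astype(np.uint8)*255
b=cv2.morphologyEx(b,cv2.MORPH_CLOSE,np.ones((9,9)))
c=max(cv2.findContours(b,0,2)[0],key=cv2.contourArea)
W=cast(m,c[:,0],42)[:,:2].astype(np.float32)
print('pack rect',cv2.minAreaRect(W)); print(cv2.approxPolyDP(c,6,True)[:,0].tolist())
cl=[[103,21],[389,77],[287,155],[351,165],[318,348],[260,340]]
print(cast(m,cl,42))
roi[:]=0;roi[160:210,222:252]=1
b=((g<45)&(roi>0)).astype(np.uint8)
c=max(cv2.findContours(b,0,2)[0],key=cv2.contourArea);print('grip',cv2.boundingRect(c),cv2.minAreaRect(c))
print(cast(m,[cv2.minAreaRect(c)[0],[237,186]],50))
S=ctrl.camera_model('scene');D=ctrl.camera_model('side')
print('tray scene',cast(S,[[81,307],[160,270],[216,335],[130,387]],22))
print('tray side',cast(D,[[375,190],[402,165],[480,188],[452,222]],22))
a=cv2.resize(im[130:360,210:370],None,fx=2.6,fy=2.6,interpolation=2)
s=cv2.imread('pics/scene0.png');s=cv2.resize(s[215:400,60:300],(480,370))
cv=np.zeros((600,800,3),np.uint8);a=cv2.resize(a,(320,460));cv[:460,:320]=a;cv[:370,320:]=s
cv2.imwrite('pics/crop1.png',cv)
E
```

```text
pack rect ((608.8784790039062, -41.43028259277344), (171.31381225585938, 54.581336975097656), 79.72714233398438)
[[286, 155], [258, 339], [314, 347], [350, 167]]
[[ 462.   146.2   42. ]
 [ 679.   106.9   42. ]
 [ 598.5   47.2   42. ]
 [ 651.    39.1   42. ]
 [ 623.9 -130.2   42. ]
 [ 570.  -122.    42. ]]
grip (229, 172, 19, 29) ((238.14617919921875, 186.33078002929688), (15.752410888671875, 28.403953552246094), 7.125016689300537)
[[558.8  22.7  50. ]
 [557.9  22.9  50. ]]
tray scene [[ 427.4 -483.7   22. ]
 [ 387.7 -321.2   22. ]
 [ 627.6 -273.4   22. ]
 [ 667.1 -431.9   22. ]]
tray side [[ 618.4 -273.7   22. ]
 [ 646.7 -433.7   22. ]
 [ 419.7 -489.1   22. ]
 [ 389.6 -299.5   22. ]]
```

View pics/crop1.png

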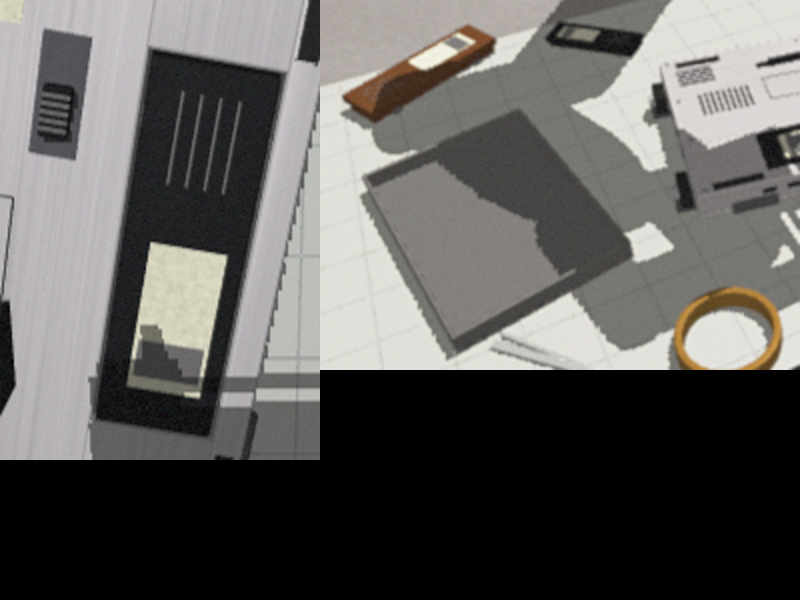

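The pack's top measures 171×54.6 mm (54×170 given), with yaw about -0.179 and centre (608.9,-41.4). The latch, worked out from the laptop pose, lands within 1.5 mm of its measured spot, about (558,23). The crop confirms the pack in the bay with its label up, the ridged grip, and the undivided tray. I'll shut the fingers and go behind the latch.

```bash
python3 -m inch '[{"xyz":[-3,-20,40],"rot":[0,0,0.06]},{"xyz":[-6,-40,75],"rot":[0,0,0.12]},{"xyz":[-9,-60,110],"rot":[0,0,0.179]},{"xyz":[-11,-73,140],"rot":[0,0,0.179]},{"xyz":[-11,-73,155],"rot":[0,0,0.179]},{"xyz":[-11,-73,162],"rot":[0,0,0.179]},{"xyz":[-11,-73,162],"rot":[0,0,0.179]},{"xyz":[-11,-73,162],"rot":[0,0,0.179]},{"xyz":[-11,-73,162],"rot":[0,0,0.179]}]' 255
python3 - <<'E'
from h import *
np.set_printoptions(precision=1,suppress=True)
o=ctrl.get_obs();m=ctrl.camera_model('wrist');im=ctrl.get_image('wrist')[:,:,::-1]
print(o['t'],o['ee_pos'],o['orientation'],o['width'],o['ft_force'])
print('grip expected px',proj(m,[558.3,23.2,50]),'tip px',proj(m,o['ee_pos']))
cv2.imwrite('pics/w1.png',im)
E
```

```text
t: 0.9
ee_pos: [553.6, -11.0, 61.9]
orientation: [2.41, 2.013, 0.003]
ft_force: [0.8, 0.5, 1.5]
width: 31.4
grasp_force: 0.0
0.9 [553.6 -11.   61.9] [2.4 2.  0. ] 31.374500767026802 [0.8 0.5 1.5]
grip expected px [[315.  216.2]] tip px [[318.3 300.9]]
```

View pics/w1.png

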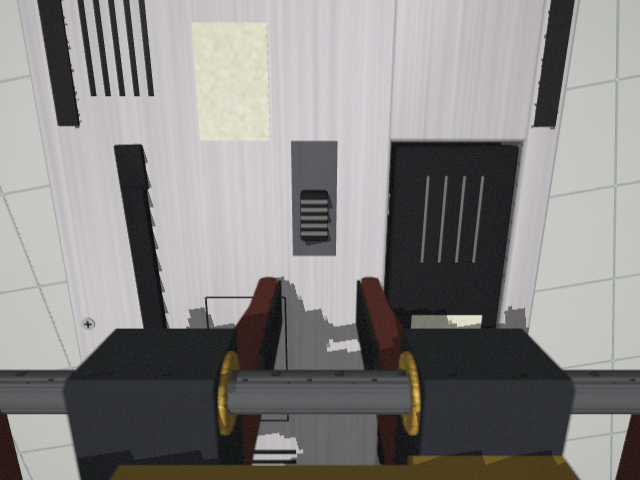

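Grip seen at (314,216), predicted (315,216); the tool is square to the laptop. Descending while the fingers finish closing.

```bash
python3 -m inch '[{"xyz":[0,0,3],"rot":[0,0,0]},{"xyz":[0,0,6],"rot":[0,0,0]},{"xyz":[0,0,9],"rot":[0,0,0]},{"xyz":[0,0,12],"rot":[0,0,0]},{"xyz":[0,0,14],"rot":[0,0,0]},{"xyz":[0,0,15],"rot":[0,0,0]},{"xyz":[0,0,15],"rot":[0,0,0]},{"xyz":[0,0,15],"rot":[0,0,0]},{"xyz":[0,0,15],"rot":[0,0,0]}]' 255
python3 -m inch '[{"xyz":[4,0,0],"rot":[0,0,0]},{"xyz":[8,0,0],"rot":[0,0,0]},{"xyz":[12,0,0],"rot":[0,0,0]},{"xyz":[15,0,0],"rot":[0,0,0]},{"xyz":[17,0,0],"rot":[0,0,0]},{"xyz":[19,0,0],"rot":[0,0,0]},{"xyz":[20,0,0],"rot":[0,0,0]},{"xyz":[20,0,0],"rot":[0,0,0]},{"xyz":[20,0,0],"rot":[0,0,0]}]'
```

```text
t: 1.7
ee_pos: [552.0, -11.0, 45.7]
orientation: [2.411, 2.014, 0.0]
ft_force: [0.3, -0.7, -0.2]
width: 0.4
grasp_force: 0.0
t: 2.45
ee_pos: [555.5, 8.1, 45.8]
orientation: [2.41, 2.014, -0.001]
ft_force: [-1.0, -6.4, 0.3]
width: 0.3
grasp_force: 3.3
```

```bash
python3 -m inch '[{"xyz":[1,0,0],"rot":[0,0,0]},{"xyz":[2,0,0],"rot":[0,0,0]},{"xyz":[3,0,0],"rot":[0,0,0]},{"xyz":[4,0,0],"rot":[0,0,0]},{"xyz":[4,0,0],"rot":[0,0,0]},{"xyz":[4,0,0],"rot":[0,0,0]}]'
python3 -m inch '[{"xyz":[1,0,0],"rot":[0,0,0]},{"xyz":[2,0,0],"rot":[0,0,0]},{"xyz":[2,0,0],"rot":[0,0,0]},{"xyz":[2,0,0],"rot":[0,0,0]}]'
python3 -m inch '[{"xyz":[1,0,0],"rot":[0,0,0]},{"xyz":[2,0,0],"rot":[0,0,0]},{"xyz":[2,0,0],"rot":[0,0,0]},{"xyz":[2,0,0],"rot":[0,0,0]}]'
```

```text
t: 2.95
ee_pos: [556.3, 12.1, 45.8]
orientation: [2.41, 2.014, -0.001]
ft_force: [-0.1, -7.0, 0.4]
width: 0.7
grasp_force: 3.2
t: 3.28
ee_pos: [556.4, 13.2, 45.7]
orientation: [2.409, 2.015, -0.003]
ft_force: [-0.9, -11.9, 1.3]
width: 0.2
grasp_force: 5.9
t: 3.62
ee_pos: [556.5, 13.5, 45.7]
orientation: [2.407, 2.015, -0.006]
ft_force: [-1.0, -21.3, 2.2]
width: 0.4
grasp_force: 10.8
```

```bash
python3 -m inch '[{"xyz":[1,0,0],"rot":[0,0,0]},{"xyz":[2,0,0],"rot":[0,0,0]},{"xyz":[2,0,0],"rot":[0,0,0]},{"xyz":[2,0,0],"rot":[0,0,0]}]'
python3 - <<'E'
from h import *
im=ctrl.get_image('wrist')[:,:,::-1]; s=ctrl.get_image('side')[:,:,::-1]
cv2.imwrite('pics/w2.png',np.hstack([cv2.resize(im[60:400,180:560],(400,358)),cv2.resize(s[180:310,240:420],(400,358))[:,:]]))
E
```

```text
t: 3.95
ee_pos: [556.5, 13.9, 45.7]
orientation: [2.406, 2.015, -0.009]
ft_force: [-2.5, -31.2, 4.2]
width: 0.8
grasp_force: 15.8
```

View pics/w2.png

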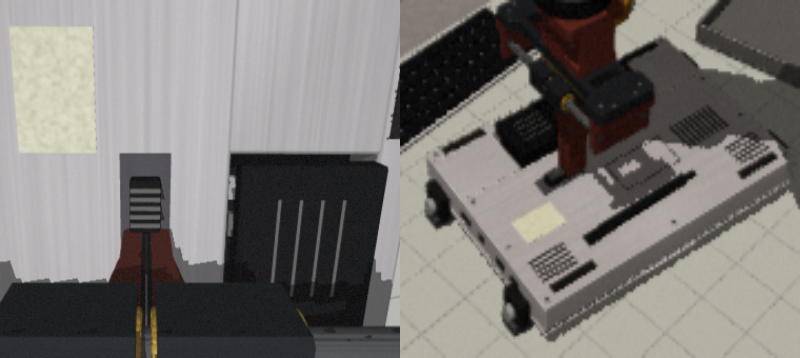

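The pack has popped up and is standing proud (crop (310,250)). The latch is hard on its stop at 31 N, about 11–12 mm of travel. I'll let go, rise and look.

```bash
python3 -m inch '[{"xyz":[-15,0,0],"rot":[0,0,0]},{"xyz":[-32,0,0],"rot":[0,0,0]},{"xyz":[-36,0,0],"rot":[0,0,0]},{"xyz":[-36,0,-30],"rot":[0,0,0]},{"xyz":[-40,15,-65],"rot":[0,0,0]},{"xyz":[-45,35,-100],"rot":[0,0,0]},{"xyz":[-50,50,-125],"rot":[0,0,0]},{"xyz":[-50,61,-145],"rot":[0,0,0]},{"xyz":[-50,61,-150],"rot":[0,0,0]},{"xyz":[-50,61,-150],"rot":[0,0,0]},{"xyz":[-50,61,-150],"rot":[0,0,0]},{"xyz":[-50,61,-150],"rot":[0,0,0]}]'
python3 -m inch '[{"xyz":[0,0,0],"rot":[0,0,0]},{"xyz":[0,0,0],"rot":[0,0,0]},{"xyz":[0,0,0],"rot":[0,0,0]},{"xyz":[0,0,0],"rot":[0,0,0]},{"xyz":[0,0,0],"rot":[0,0,0]},{"xyz":[0,0,0],"rot":[0,0,0]},{"xyz":[0,0,0],"rot":[0,0,0]},{"xyz":[0,0,0],"rot":[0,0,0]}]' 0
python3 - <<'E'
from h import *
np.set_printoptions(precision=1,suppress=True)
o=ctrl.get_obs();m=ctrl.camera_model('wrist');im=ctrl.get_image('wrist')[:,:,::-1]
print(o['t'],o['ee_pos'],o['width'],o['ft_force'])
c=np.array([608.9,-41.4]);x=np.array([.984,-.178]);y=np.array([.178,.984])
P=[[*(c+a*27*x+b*85*y),54] for a,b in((-1,1),(1,1),(1,-1),(-1,-1))]
print('pack px',proj(m,P),'grip home px',proj(m,[558.3,23.2,50]))
cv2.imwrite('pics/w3.png',im)
E
```

```text
t: 5.05
ee_pos: [606.5, -40.8, 193.6]
orientation: [-2.409, -2.013, 0.004]
ft_force: [-0.5, -0.1, 0.0]
width: 0.2
grasp_force: 0.0
t: 5.72
ee_pos: [608.5, -41.5, 195.7]
orientation: [2.411, 2.014, 0.0]
ft_force: [0.2, -0.0, 0.2]
width: 50.2
grasp_force: 0.0
5.7167 [608.5 -41.5 195.7] 50.229841353018884 [ 0.2 -0.   0.2]
pack px [[280.6 104.4]
 [357.5 104.4]
 [352.  323.4]
 [285.7 323.3]] grip home px [[235.3 148.2]]
```

View pics/w3.png

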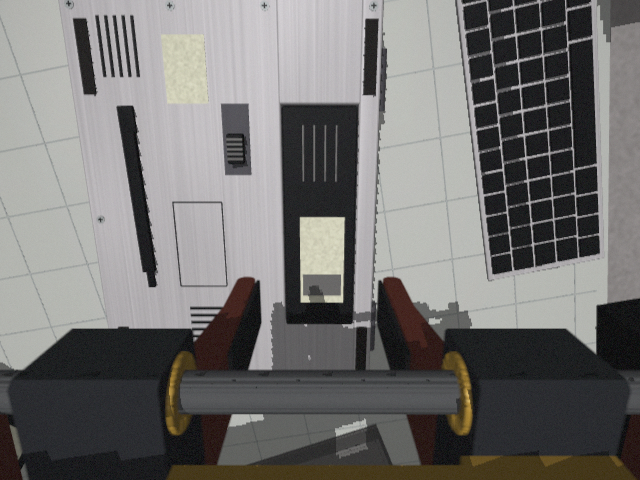

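Pack edges at (281,103)–(352,323) match the prediction for a popped pack centred at (608.9,-41.4). The latch grip is back home at (236,149), predicted (235,148). Going down to grip the upper 10 mm.

```bash
python3 -m inch '[{"xyz":[0,0,15],"rot":[0,0,0]},{"xyz":[0,0,35],"rot":[0,0,0]},{"xyz":[0,0,55],"rot":[0,0,0]},{"xyz":[0,0,75],"rot":[0,0,0]},{"xyz":[0,0,95],"rot":[0,0,0]},{"xyz":[0,0,115],"rot":[0,0,0]},{"xyz":[0,0,130],"rot":[0,0,0]},{"xyz":[0,0,140],"rot":[0,0,0]},{"xyz":[0,0,146],"rot":[0,0,0]},{"xyz":[0,0,150],"rot":[0,0,0]},{"xyz":[0,0,150],"rot":[0,0,0]},{"xyz":[0,0,150],"rot":[0,0,0]}]' 0
python3 -m inch '[{"xyz":[0,0,0],"rot":[0,0,0]},{"xyz":[0,0,0],"rot":[0,0,0]},{"xyz":[0,0,0],"rot":[0,0,0]},{"xyz":[0,0,0],"rot":[0,0,0]},{"xyz":[0,0,0],"rot":[0,0,0]},{"xyz":[0,0,0],"rot":[0,0,0]},{"xyz":[0,0,0],"rot":[0,0,0]},{"xyz":[0,0,0],"rot":[0,0,0]},{"xyz":[0,0,0],"rot":[0,0,0]},{"xyz":[0,0,0],"rot":[0,0,0]},{"xyz":[0,0,0],"rot":[0,0,0]},{"xyz":[0,0,0],"rot":[0,0,0]}]' 255
```

```text
t: 6.77
ee_pos: [609.0, -41.6, 46.3]
orientation: [2.411, 2.014, 0.001]
ft_force: [0.4, -0.3, 0.0]
width: 87.8
grasp_force: 0.0
t: 7.77
ee_pos: [608.6, -41.5, 45.8]
orientation: [2.411, 2.014, 0.0]
ft_force: [0.6, 0.1, 1.1]
width: 53.3
grasp_force: 30.0
```

```bash
python3 -m inch '[{"xyz":[0,0,-3],"rot":[0,0,0]},{"xyz":[0,0,-6],"rot":[0,0,0]},{"xyz":[0,0,-10],"rot":[0,0,0]},{"xyz":[0,0,-15],"rot":[0,0,0]},{"xyz":[0,0,-20],"rot":[0,0,0]},{"xyz":[0,0,-25],"rot":[0,0,0]},{"xyz":[0,0,-30],"rot":[0,0,0]},{"xyz":[0,0,-36],"rot":[0,0,0]},{"xyz":[0,0,-42],"rot":[0,0,0]},{"xyz":[0,0,-46],"rot":[0,0,0]},{"xyz":[0,0,-50],"rot":[0,0,0]},{"xyz":[0,0,-50],"rot":[0,0,0]}]'
python3 -m inch '[{"xyz":[0,0,-6],"rot":[0,0,0]},{"xyz":[0,0,-14],"rot":[0,0,0]},{"xyz":[0,0,-24],"rot":[0,0,0]},{"xyz":[0,0,-34],"rot":[0,0,0]},{"xyz":[0,0,-44],"rot":[0,0,0]},{"xyz":[0,0,-54],"rot":[0,0,0]},{"xyz":[0,0,-64],"rot":[0,0,0]},{"xyz":[0,0,-70],"rot":[0,0,0]},{"xyz":[0,0,-74],"rot":[0,0,0]},{"xyz":[0,0,-74],"rot":[0,0,0]}]'
python3 - <<'E'
from h import *
np.set_printoptions(precision=1,suppress=True)
o=ctrl.get_obs();print(o['moment'])
im=ctrl.get_image('wrist')[:,:,::-1]; s=ctrl.get_image('scene')[:,:,::-1]
cv2.imwrite('pics/w4.png',np.hstack([cv2.resize(im,(400,300)),cv2.resize(s[100:400,60:460],(400,300))]))
E
```

```text
t: 8.77
ee_pos: [609.0, -41.6, 96.7]
orientation: [2.41, 2.013, 0.002]
ft_force: [0.1, -0.4, -3.0]
width: 53.8
grasp_force: 30.0
t: 9.6
ee_pos: [609.0, -41.6, 170.8]
orientation: [2.41, 2.013, 0.002]
ft_force: [0.2, 0.3, -3.7]
width: 53.9
grasp_force: 30.0
[-0.  -0.1  0. ]
```

View pics/w4.png

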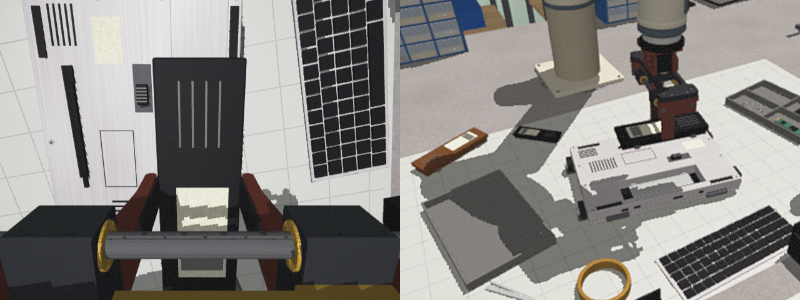

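The pack is held level and the bay is empty below it; wrist force reads 3.7 N. Carrying it over the tray (~(525,-377), yaw ~0.2), turning 1.185 rad so its length lies along the tray's.

```bash
python3 -m inch '[{"xyz":[-10,-1,0],"rot":[0,0,0.04]},{"xyz":[-30,-2,0],"rot":[0,0,0.12]},{"xyz":[-55,-4,0],"rot":[0,0,0.22]},{"xyz":[-82,-6,0],"rot":[0,0,0.32]},{"xyz":[-110,-8,0],"rot":[0,0,0.42]},{"xyz":[-138,-10,0],"rot":[0,0,0.52]},{"xyz":[-166,-12,0],"rot":[0,0,0.62]},{"xyz":[-194,-14,0],"rot":[0,0,0.72]},{"xyz":[-222,-16,0],"rot":[0,0,0.82]},{"xyz":[-248,-18,0],"rot":[0,0,0.92]},{"xyz":[-270,-20,0],"rot":[0,0,1.0]},{"xyz":[-280,-20,0],"rot":[0,0,1.05]}]'
```

```text
t: 10.7
ee_pos: [537.1, -316.5, 168.9]
orientation: [3.098, 0.521, -0.002]
ft_force: [0.0, -0.5, -4.3]
width: 53.7
grasp_force: 30.0
```

```bash
python3 -m inch '[{"xyz":[-6,10,0],"rot":[0,0,0.03]},{"xyz":[-14,22,0],"rot":[0,0,0.07]},{"xyz":[-22,34,0],"rot":[0,0,0.11]},{"xyz":[-29,45,10],"rot":[0,0,0.135]},{"xyz":[-35,55,25],"rot":[0,0,0.135]},{"xyz":[-35,55,45],"rot":[0,0,0.135]},{"xyz":[-35,55,65],"rot":[0,0,0.135]},{"xyz":[-35,55,80],"rot":[0,0,0.135]},{"xyz":[-35,55,90],"rot":[0,0,0.135]},{"xyz":[-35,55,95],"rot":[0,0,0.135]},{"xyz":[-35,55,95],"rot":[0,0,0.135]},{"xyz":[-35,55,95],"rot":[0,0,0.135]}]'
python3 - <<'E'
from h import *
np.set_printoptions(precision=1,suppress=True)
o=ctrl.get_obs();print(Ro.from_rotvec(o['orientation']).as_matrix())
im=ctrl.get_image('scene')[:,:,::-1]; s=ctrl.get_image('side')[:,:,::-1]
cv2.imwrite('pics/w5.png',np.hstack([cv2.resize(im[190:430,40:300],(400,370)),cv2.resize(s[120:270,340:520],(400,370))]))
E
```

```text
t: 11.7
ee_pos: [524.6, -377.2, 74.6]
orientation: [3.125, 0.325, 0.0]
ft_force: [0.2, -0.2, -4.0]
width: 53.7
grasp_force: 30.0
[[ 1.   0.2  0. ]
 [ 0.2 -1.  -0. ]
 [ 0.   0.  -1. ]]
```

View pics/w5.png

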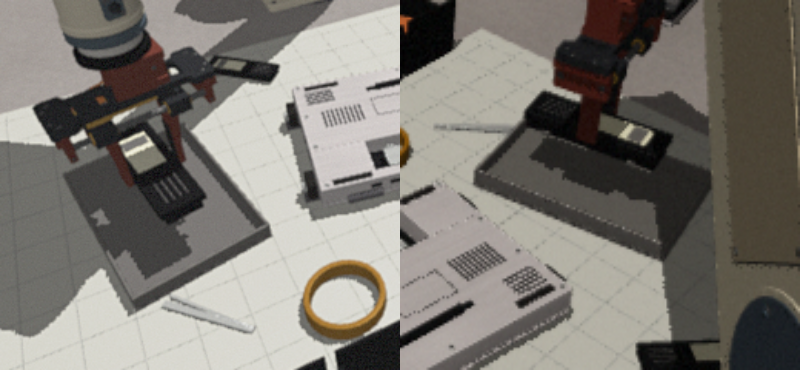

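The pack hangs over the middle of the tray, level and parallel to it in both crops. Lowering about 52 mm, then creeping until it touches.

```bash
python3 -m inch '[{"xyz":[0,0,6],"rot":[0,0,0]},{"xyz":[0,0,14],"rot":[0,0,0]},{"xyz":[0,0,23],"rot":[0,0,0]},{"xyz":[0,0,32],"rot":[0,0,0]},{"xyz":[0,0,40],"rot":[0,0,0]},{"xyz":[0,0,46],"rot":[0,0,0]},{"xyz":[0,0,50],"rot":[0,0,0]},{"xyz":[0,0,53],"rot":[0,0,0]},{"xyz":[0,0,54],"rot":[0,0,0]},{"xyz":[0,0,54],"rot":[0,0,0]},{"xyz":[0,0,54],"rot":[0,0,0]}]'
python3 -m inch '[{"xyz":[0,0,1],"rot":[0,0,0]},{"xyz":[0,0,2],"rot":[0,0,0]},{"xyz":[0,0,2],"rot":[0,0,0]},{"xyz":[0,0,2],"rot":[0,0,0]}]'
```

```text
t: 12.72
ee_pos: [524.6, -377.2, 20.9]
orientation: [3.124, 0.324, 0.001]
ft_force: [0.8, -0.0, -3.5]
width: 53.4
grasp_force: 30.0
t: 13.05
ee_pos: [524.4, -377.1, 18.8]
orientation: [3.125, 0.324, 0.0]
ft_force: [0.4, 0.3, -3.1]
width: 53.4
grasp_force: 30.0
```

```bash
python3 -m inch '[{"xyz":[0,0,0.5],"rot":[0,0,0]},{"xyz":[0,0,1],"rot":[0,0,0]},{"xyz":[0,0,1],"rot":[0,0,0]},{"xyz":[0,0,1],"rot":[0,0,0]}]'
python3 -m inch '[{"xyz":[0,0,0.3],"rot":[0,0,0]},{"xyz":[0,0,0.6],"rot":[0,0,0]},{"xyz":[0,0,0.6],"rot":[0,0,0]},{"xyz":[0,0,0.6],"rot":[0,0,0]}]'
```

```text
t: 13.38
ee_pos: [524.5, -377.1, 17.9]
orientation: [3.125, 0.324, 0.0]
ft_force: [-0.3, 0.9, -0.5]
width: 53.4
grasp_force: 30.0
t: 13.72
ee_pos: [524.5, -377.1, 17.9]
orientation: [3.125, 0.324, 0.0]
ft_force: [-3.1, 1.1, 5.3]
width: 53.7
grasp_force: 30.0
```

Floor contact: 5 N upward at z 17.9, where 17.8 was expected. Releasing and rising.

```bash
python3 -m inch '[{"xyz":[0,0,0],"rot":[0,0,0]},{"xyz":[0,0,0],"rot":[0,0,0]},{"xyz":[0,0,0],"rot":[0,0,0]},{"xyz":[0,0,0],"rot":[0,0,0]},{"xyz":[0,0,0],"rot":[0,0,0]},{"xyz":[0,0,0],"rot":[0,0,0]},{"xyz":[0,0,0],"rot":[0,0,0]},{"xyz":[0,0,0],"rot":[0,0,0]}]' 0
python3 -m inch '[{"xyz":[0,0,-5],"rot":[0,0,0]},{"xyz":[0,0,-15],"rot":[0,0,0]},{"xyz":[0,0,-30],"rot":[0,0,0]},{"xyz":[0,0,-50],"rot":[0,0,0]},{"xyz":[0,0,-75],"rot":[0,0,0]},{"xyz":[0,0,-100],"rot":[0,0,0]},{"xyz":[0,0,-125],"rot":[0,0,0]},{"xyz":[0,0,-145],"rot":[0,0,0]},{"xyz":[0,0,-155],"rot":[0,0,0]},{"xyz":[0,0,-155],"rot":[0,0,0]},{"xyz":[0,0,-155],"rot":[0,0,0]}]'
python3 - <<'E'
from h import *
im=ctrl.get_image('wrist')[:,:,::-1]; s=ctrl.get_image('scene')[:,:,::-1]
cv2.imwrite('pics/w6.png',np.hstack([cv2.resize(im,(400,300)),cv2.resize(s[190:430,40:360],(400,300))]))
E
```

```text
t: 14.38
ee_pos: [524.4, -377.0, 17.0]
orientation: [-3.125, -0.324, 0.0]
ft_force: [-0.5, -0.9, -0.3]
width: 87.7
grasp_force: 0.0
t: 15.3
ee_pos: [524.5, -377.1, 172.8]
orientation: [3.124, 0.324, 0.002]
ft_force: [-0.6, -0.1, -0.1]
width: 87.9
grasp_force: 0.0
```

View pics/w6.png

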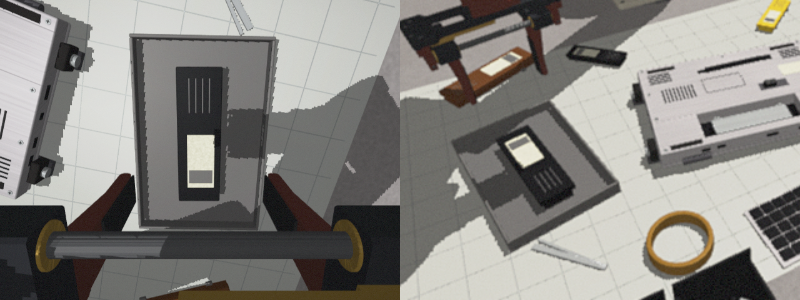

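The pack lies flat, label up, in the middle of the undivided tray (left crop (202,133)). The bay is empty, the latch is home and the gripper is clear.

```bash
python3 -c "
from workcell import ctrl
print(ctrl.close_job())"
```

```text
the job is handed in; nothing more can be done
None
```

The latch was pushed to its stop and sprang home, the pack popped up and was lifted out, and it now lies flat, label up, in the undivided tray; I handed the job in at about 15 s.

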